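# Clear broken chocolate off the vibrating table and tighten its clamp

### The arm

A 6-joint arm with a two-finger parallel gripper is mounted at the origin on the work surface. World frame = base frame: x ahead of the robot, y to its left, z up, the work surface at z = 0. Lengths are in m, angles in rad, forces in N, time in s.
With the tool pointing down it reaches from about 0.325 to 0.85 m from the base axis. Payload 4.4 kg.
Tool frame: the origin (TCP) lies midway between the tips of the shut fingers; the grasp point (between the pads) lies 19 mm behind it; z points along the fingers, y is the line along which they close (so a half turn about z gives the same grasp; the last joint's range is limited). The gripper opens to 94 mm and grips with 3 to 60 N. Pads are 16 mm wide; open, the fingers measure 119 mm over their backs; the gripper's body (75 mm by 177 mm) begins 78 mm behind the grasp point.
Start: joints at [1.19, 0.207, 1.542, -0, 1.393, -0.15], TCP at [0.131, 0.56, 0.205] pointing down, gripper open.
Joint ranges: [-2.73, 2.73], [-0.86, 2.22], [0.23, 2.46], [-1.11, 4.25], [0.08, 2.63], [-2.82, 2.82]. Speed limits (rad/s): [2.79, 2.79, 3.14, 3.14, 3.14, 3.14].

### API

Orientations are given as a rotation vector (axis times angle).
In Python, from workcell import r gives the robot as it stands.
- The arm moves only by the shell command python3 -m crank 'ROWS'. ROWS is JSON, a list of rows, each a list of 5 numbers: the shift along the tool's x, y, z scaled (see below), then the turn about the tool's z scaled (see below), then the opening, from -1 (shut) to 1 (fully open). In form: [[dx, dy, dz, roll, gripper], ...]. A call has 1 to 5 rows; each row shifts and turns the commanded pose from where the row before left it, along the tool's axes as they then stand; what a row does not reach is not made up. The controller multiplies each number of a shift by 500 mm and each number of a turn by pi/2 rad. A row lasts 1/12 s, in which the tool goes at most 41.7 mm and 7.16 degrees, less where a joint would pass 70% of its speed; a pose out of reach is approached as far as the arm can. A call with a number of a shift or a turn outside -1 to 1 is refused whole. A call with a gripper value outside its range is refused whole. The fingers move at their own pace and stop on an object; the grip force is fixed at half the most. Time passes only in rows, so rows that do not move let the fingers close. It gives the time, the measured TCP pose, the force, the opening and the grip force at its end, in the units of the state.
- r.sense(): the state, without advancing time (a new reading comes with each control period).
- r.read_camera(name): name is "side" or "top" or "wrist"; returns (picture, depth): 400x640x3 uint8, blue, green, red; 400x640 float32, m along the optical axis (not along the pixel's ray), 0 where there is no reading.
- r.get_calibration(name): a dict with "fov_y" (degrees; the focal length in pixels is half the picture's height over the tangent of half this angle, whatever the lens; pixels are square), "cx", "cy" (the principal point, pixels), "k1" (the pictures are not rectified: a ray, as slopes to the right and down, at radius r is drawn at 1 + k1 r^2 times it, then the intrinsics apply), "position" and "orientation" of the camera in the world; the wrist camera has in their place "hand_eye" (4x4, takes a point from camera to tool coordinates, whose origin is the TCP and whose axes are the flange's). Camera axes: x right, y down, z forward; pixel columns grow to the right and rows downward; lengths in m; the calibration is good to about 2 mm. A picture is of the moment at which its call begins: read the wrist's pose just before it. get_calibration takes no time and is no camera call.
- r.job_done(): hands the job in; it is judged then, once.
Trained networks look in the newest picture that a camera, given by its name, has taken for a name from the list of things; names that differ only in an ending like _2 or _b are one class to them, and where a whole thing is asked for, a point or a joint stands for the part that bears it (a point fixed in the world has none). Each returns a list of dicts, best first, with "score" (0 to 1); they miss things now and then, are a little off and sometimes report something else, mostly with a low value. They report only what shows in the picture. A call takes as long as a camera call. They do not tell look-alikes from the thing itself.
- r.cut_out(query, camera): "mask" (400x640 bool, what is visible of it) and "point" ([column, row] in pixels, amid what is visible of it).
The state is a dict: "clock": time; "joint_pos": joint angles; "joint_vel": joint speeds; "joint_efforts": joint torques, N m; "tcp_pos": TCP position; "orientation": TCP orientation; "ft_force": force on the tool from outside, world axes, zero at the start; "torque": the same for the moment, N m; "opening": opening from 0.0 (shut) to 1.0 (fully open); "finger_force": force on a finger pad.
Only numpy, scipy, OpenCV 4.12 (cv2) and the standard library are available. Lean on these libraries where they do the work, as an engineer would, in place of code of your own. Each camera call takes 0.05 s, during which the arm holds its last target. There are 200 camera calls.

### The job

The little vibrating table is covered in broken chocolate: first get all five pieces, four on the bed and one on the rail behind it between the two wing knobs, into the empty deep tub that stands under one open end of the bed, not into the shallow tray of good pralines at the other end. Only when bed and rail are clear, tighten both wing knobs clockwise until each comes to its firm stop. Leave the jar and the palette knife where they are.

Things in the scene. Friction and masses are not known exactly. Their poses are not given: they have to be found in the camera images.
- bed_top (a point): centre of the fixed bed's top face (aluminium plate, x 190, y 280, 10 mm thick), 75 above the table. x points away from the robot to the clamp rail, y to the plate's left end. Rims 12 tall, 5 thick along both long edges (x -92, +92); the ends (y -140, +140) are open and overhang tub and tray. Rail: x 95 to 151, level with the bed; knob axes at x 125, y +80 and -80
- tub: rework tub, white, empty, undivided, fixed: 200 (x) by 150 (y) by 60 mm tall, walls 4. Origin: centre of its underside, on the table; axes parallel to the bed's within 0.06 rad. It stands under one end of the bed (either one), whose edge overhangs it by about 12 to 22; its rim is 5 below the plate's underside
- good_tray: shallow white tray with two dividers and three rows of good pralines, fixed: 200 (x) by 150 (y) by 30 mm tall. Origin: centre of its underside. Under the other end of the bed
- piece_slab: loose broken piece of chocolate on the bed: milk chocolate slab corner, about 46 by 36, 18 mm tall. Origin: centre of its underside, z up at the start. 20 to 60 g, slides easily
- piece_bar: loose broken piece of chocolate on the bed: two segments of a dark bar, 54 by 30, 20 mm tall. Origin: centre of its underside, z up at the start. 20 to 60 g, slides easily
- piece_lump: loose broken piece of chocolate on the bed: round milk praline of 36 diameter, 22 mm tall, with a 15 tall lump stuck to its side (total length 44). Origin: centre of its underside, z up at the start. 20 to 60 g, slides easily
- piece_wedge: loose broken piece of chocolate on the bed: dark chunk with a pointed end, about 50 by 37, 20 mm tall. Origin: centre of its underside, z up at the start. 20 to 60 g, slides easily
- piece_stub: loose broken piece of dark chocolate on the clamp rail, about midway between the knobs: 36 (its x) by 26 (its y), 22 mm tall over most of its length and 14 tall at its +x end. Origin: centre of its underside, at the start z up and x within 0.35 rad of the bed's x. The rim (12 tall) and the knobs bar its way to the ends of the bed: it must be lifted. 15 to 35 g
- knob_left_grip (a point): grip point of the left clamp knob (the +y end of the rear rail): black wing knob, an upright bar 50 long (its x), 14 thick (its y), 34 mm tall, on a round hub 38 wide. The point is on the vertical turning axis, 12 below the bar's top, 20 above the hub's top, 36 above the bed's top face. It turns with the knob
- knob_left (a joint): angle of the left clamp knob (rad): grows as it is turned clockwise seen from above; the zero is arbitrary. It starts loose and comes to a firm stop, to be felt, 2.1 to 2.6 rad further on. Turning takes about 0.08 N m (keep under 2 N m at the stop); it stays where it is left. If the wrist has not that much room, let go and regrasp
- knob_right_grip (a point): grip point of the right clamp knob (the -y end of the rear rail): black wing knob, an upright bar 50 long (its x), 14 thick (its y), 34 mm tall, on a round hub 38 wide. The point is on the vertical turning axis, 12 below the bar's top, 20 above the hub's top, 36 above the bed's top face. It turns with the knob
- knob_right (a joint): angle of the right clamp knob (rad): grows as it is turned clockwise seen from above; the zero is arbitrary. It starts loose and comes to a firm stop, to be felt, 2.1 to 2.6 rad further on. Turning takes about 0.08 N m (keep under 2 N m at the stop); it stays where it is left. If the wrist has not that much room, let go and regrasp
- jar: bystander: brown jar with a steel lid, 64 diameter, 90 mm tall. Origin: centre of its underside
- palette: bystander: palette knife with a black handle, 240 mm long, lying flat on the table. Origin: about its middle, on the table
There are look-alikes about, which are no part of the job. What is shaped like the piece_stub but purple or yellow is not meant.

How it is judged:
By the outcome, as a careful person would: the job done as asked, in the order asked, and still so for the second after the job is handed in, with the robot touching nothing.
It also fails if it takes over 72 s, if anything falls off the work surface, if the arm or the gripper's body presses on something with over 40 N, if the wrist force passes 120 N, or if a joint passes its speed limit or range.

## Working session

There is one attempt and no reset: what is moved stays moved. The work goes in short steps, Python scripts to look and compute and a shell command to move; the robot and the scene stay as the last step left them, time stands still between calls to the robot, and variables do not carry over. Pictures are saved under pics/ and viewed, at most 10 in all, crops included, and the job is handed in when it is done.

```bash
ls; mkdir -p pics; cat > h.py <<'E'
import numpy as np, cv2
from scipy.spatial.transform import Rotation as R
from workcell import r
def campose(name):
    c=r.get_calibration(name)
    if 'hand_eye' in c:
        s=r.sense(); T=np.eye(4); T[:3,:3]=R.from_rotvec(s['orientation']).as_matrix(); T[:3,3]=s['tcp_pos']
        return c,T@np.array(c['hand_eye'])
    T=np.eye(4); o=np.array(c['orientation']); T[:3,:3]=R.from_rotvec(o).as_matrix() if o.size==3 else o; T[:3,3]=c['position']
    return c,T
def K(c): 
    f=200/np.tan(np.radians(c['fov_y'])/2); return f,c['cx'],c['cy'],c['k1']
def rays(c,uv):
    f,cx,cy,k=K(c); d=(np.asarray(uv,float)-[cx,cy])/f; u=d.copy()
    for _ in range(20): u=d/(1+k*(u**2).sum(-1,keepdims=True))
    return np.concatenate([u,np.ones(u.shape[:-1]+(1,))],-1)
def cloud(c,T,dep):
    v,u=np.mgrid[:400,:640]; P=rays(c,np.stack([u,v],-1))*dep[...,None]
    W=P@T[:3,:3].T+T[:3,3]; W[dep<=0]=np.nan; return W
def proj(c,T,p):
    q=(np.atleast_2d(p)-T[:3,3])@T[:3,:3]; s=q[:,:2]/q[:,2:]; f,cx,cy,k=K(c)
    return s*(1+k*(s**2).sum(1,keepdims=True))*f+[cx,cy]
E
python3 - <<'E'
from h import *
for n in ('top','side','wrist'):
    c,T=campose(n); im,d=r.read_camera(n); cv2.imwrite(f'pics/{n}0.png',im); np.savez(f'{n}0.npz',W=cloud(c,T,d),im=im)
    print(n,T[:3,3].round(3),c['fov_y'],c['k1'],c.get('orientation'))
print(r.sense())
E
```

```text
pics
top [0.376 0.013 1.464] 43.02203561431185 0.006289344588395247 [-2.14819379  2.11111413 -0.19517869]
side [ 0.571 -0.804  0.781] 55.15661156248616 0.018843112180828854 [-2.29364642  0.03497392 -0.0255619 ]
wrist [0.051 0.578 0.383] 66.59148571232717 -0.006632381482445487 None
{'clock': 0.15, 'joint_pos': array([ 1.19050406e+00,  2.07220247e-01,  1.54260995e+00, -1.09589096e-05,
        1.39353077e+00, -1.50484978e-01]), 'joint_vel': array([ 0.0012355 , -0.00126779, -0.00438583, -0.00053182, -0.00119292,
       -0.00191548]), 'joint_efforts': array([ 3.65881397e-04, -3.71312964e+01, -2.81813550e+01,  6.97701727e-02,
        3.27484030e-02, -1.21162348e-04]), 'tcp_pos': array([0.13074863, 0.55928963, 0.20456736]), 'orientation': array([-3.60131493e-01, -3.12042528e+00,  2.68446945e-03]), 'ft_force': array([0.16286638, 0.00416003, 0.25601018]), 'torque': array([-0.01377786,  0.01083084, -0.01173983]), 'finger_force': 0.0, 'opening': 1.0007294566080593}
```

View pics/top0.png

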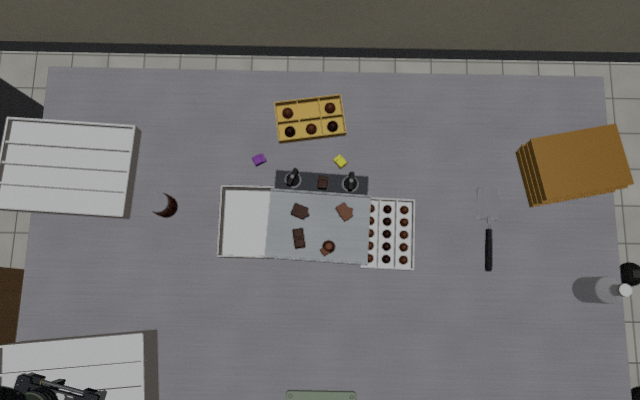

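View pics/side0.png

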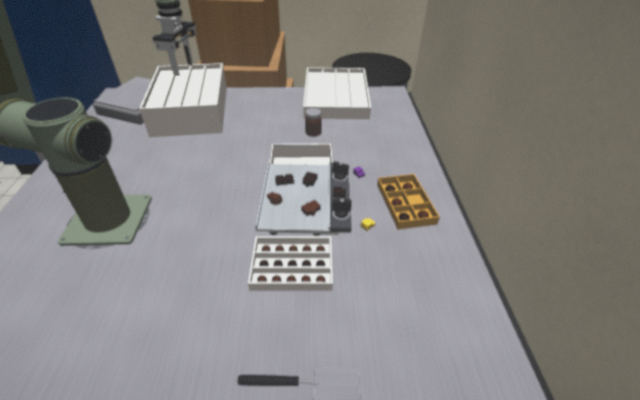

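```bash
python3 - <<'E'
from h import *
np.set_printoptions(precision=3,suppress=True)
W=np.load('top0.npz')['W']
r.read_camera('top')
for q in ['bed_top','tub','good_tray','piece_slab','piece_bar','piece_lump','piece_wedge','piece_stub','knob_left_grip','knob_right_grip','jar','palette']:
    try: L=r.cut_out(q,'top')
    except Exception as e: print(q,e); continue
    for o in L[:3]:
        m=o['mask']; P=W[m]; P=P[~np.isnan(P[:,0])]
        zt=np.percentile(P[:,2],90); Q=P[P[:,2]>zt-.006]
        rc=cv2.minAreaRect((Q[:,:2]*1000).astype(np.float32))
        print(q,round(o['score'],2),np.round(o['point']),m.sum(),'zt %.3f'%zt,Q.mean(0),rc)
print(r.sense()['clock'])
E
```

```text
bed_top 0.73 [317. 220.] 7901 zt 0.084 [0.57  0.01  0.085] ((563.4327392578125, 10.667922973632812), (277.8662414550781, 244.7569122314453), 86.65709686279297)
bed_top 0.42 [345. 212.] 209 zt 0.097 [ 0.576 -0.058  0.094] ((577.4143676757812, -60.129493713378906), (46.43540954589844, 35.43064498901367), 36.40559005737305)
tub 0.95 [242. 221.] 3481 zt 0.043 [0.562 0.249 0.055] ((550.116943359375, 218.46568298339844), (143.76437377929688, 201.7661895751953), 89.06843566894531)
good_tray 0.77 [390. 235.] 3137 zt 0.027 [ 0.52  -0.199  0.028] ((525.4283447265625, -189.6685791015625), (140.0450897216797, 201.26805114746094), 86.80545043945312)
piece_slab 0.59 [342. 212.] 225 zt 0.097 [ 0.577 -0.058  0.094] ((577.2869873046875, -60.302978515625), (46.29610061645508, 35.67890167236328), 34.495018005371094)
piece_bar 0.79 [298. 236.] 188 zt 0.099 [0.5   0.065 0.096] ((501.3900451660156, 64.62812805175781), (46.92904281616211, 25.46974754333496), 8.430967330932617)
piece_lump 0.56 [328. 247.] 153 zt 0.098 [ 0.479 -0.015  0.095] ((477.9244689941406, -15.010906219482422), (29.38886833190918, 37.0
[... 803 characters left out ...]
15527344, 244.8325653076172), 86.95941162109375)
knob_right_grip 0.43 [354. 180.] 174 zt 0.126 [ 0.656 -0.074  0.124] ((656.1347045898438, -73.62422943115234), (13.563902854919434, 49.41031265258789), 85.18708038330078)
jar 0.92 [162. 206.] 588 zt 0.093 [0.593 0.453 0.091] ((593.6295776367188, 453.14361572265625), (54.699127197265625, 56.21379089355469), 28.008119583129883)
jar 0.23 [324. 186.] 116 zt 0.100 [0.652 0.003 0.098] ((651.1161499023438, 3.3121328353881836), (23.527149200439453, 24.76472282409668), 1.0425872802734375)
palette 0.6 [490. 210.] 978 zt 0.021 [ 0.482 -0.472  0.02 ] ((486.2095031738281, -472.5943603515625), (20.565645217895508, 122.76773834228516), 87.16075134277344)
0.8
```

The tub is under the +y end, at top (242,221). Possible matches for the stub are dark on the rail (322,184), purple (259,160) and yellow (340,161), so I choose the dark one and will check it in a close wrist view.

```bash
cat > plan.py <<'E'
from h import *
import sys, math
# waypoints: x,y,z,closing angle deg or None,gripper,[min rows]
def plan(wps, start=None):
    s=r.sense(); p=np.array(s['tcp_pos']); Rm=R.from_rotvec(s['orientation']).as_matrix()
    X=Rm[:,0]; ax=math.atan2(X[1],X[0]); print('at',p.round(4),'a %.1f'%(math.degrees(ax)-90),'j6 %.2f'%s['joint_pos'][5],'t %.2f'%s['clock'],'tilt',Rm[2].round(3))
    for w in wps:
        t=np.array(w[:3]); da=0
        if w[3] is not None:
            da=(math.radians(w[3])+np.pi/2-ax)
            da=(da+np.pi/2)%np.pi-np.pi/2
            a=ax+da-np.pi/2
            j1=math.atan2(t[1],t[0]); j6=j1-a; j6=(j6+np.pi)%(2*np.pi)-np.pi
            if abs(j6)>2.7: print('!! j6',j6)
        n=max(math.ceil(np.linalg.norm(t-p)/.040),math.ceil(abs(da)/.122),w[5] if len(w)>5 else 1)
        rows=[]
        for i in range(n):
            x=np.array([math.cos(ax),math.sin(ax),0]); y=np.array([math.sin(ax),-math.cos(ax),0]); z=np.array([0,0,-1.])
            d=(t-p)/(n-i); v=[round(float(d@e)/.5,3) for e in (x,y,z)]
            p=p+.5*(v[0]*x+v[1]*y+v[2]*z); ro=round(-da/n/(np.pi/2),3)
            ax-=ro*np.pi/2; rows.append(v+[ro,w[4]])
        print(w[:4]); 
        for i in range(0,n,5): print('  ',str(rows[i:i+5]).replace(' ',''))
E
python3 - <<'E'
from plan import *
plan([(.6,.02,.27,90,1)])
E
```

```text
at [0.131  0.5599 0.2055] a 76.8 j6 -0.15 t 0.80 tilt [-0.  0. -1.]
(0.6, 0.02, 0.27, 90)
   [[-0.064,-0.047,-0.007,-0.008,1],[-0.064,-0.047,-0.007,-0.008,1],[-0.063,-0.048,-0.007,-0.008,1],[-0.063,-0.049,-0.007,-0.008,1],[-0.062,-0.05,-0.007,-0.008,1]]
   [[-0.061,-0.05,-0.007,-0.008,1],[-0.061,-0.051,-0.007,-0.008,1],[-0.06,-0.052,-0.007,-0.008,1],[-0.059,-0.053,-0.007,-0.008,1],[-0.059,-0.054,-0.007,-0.008,1]]
   [[-0.058,-0.054,-0.007,-0.008,1],[-0.057,-0.055,-0.007,-0.008,1],[-0.057,-0.056,-0.008,-0.008,1],[-0.056,-0.056,-0.007,-0.008,1],[-0.055,-0.057,-0.008,-0.008,1]]
   [[-0.055,-0.058,-0.007,-0.008,1],[-0.054,-0.058,-0.008,-0.008,1],[-0.053,-0.06,-0.007,-0.008,1]]
```

```bash
python3 -m crank '[[-0.064,-0.047,-0.007,-0.008,1],[-0.064,-0.047,-0.007,-0.008,1],[-0.063,-0.048,-0.007,-0.008,1],[-0.063,-0.049,-0.007,-0.008,1],[-0.062,-0.05,-0.007,-0.008,1]]'
python3 -m crank '[[-0.061,-0.05,-0.007,-0.008,1],[-0.061,-0.051,-0.007,-0.008,1],[-0.06,-0.052,-0.007,-0.008,1],[-0.059,-0.053,-0.007,-0.008,1],[-0.059,-0.054,-0.007,-0.008,1]]'
python3 -m crank '[[-0.058,-0.054,-0.007,-0.008,1],[-0.057,-0.055,-0.007,-0.008,1],[-0.057,-0.056,-0.008,-0.008,1],[-0.056,-0.056,-0.007,-0.008,1],[-0.055,-0.057,-0.008,-0.008,1]]'
python3 -m crank '[[-0.055,-0.058,-0.007,-0.008,1],[-0.054,-0.058,-0.008,-0.008,1],[-0.053,-0.06,-0.007,-0.008,1],[0,0,0,0,1]]'
python3 - <<'E'
from h import *
np.set_printoptions(precision=4,suppress=True)
s=r.sense();print(s['clock'],s['tcp_pos'],s['orientation'],s['joint_vel'])
c,T=campose('wrist'); im,d=r.read_camera('wrist'); cv2.imwrite('pics/w1.png',im); W=cloud(c,T,d); np.savez('w1.npz',W=W,im=im)
for q in ['tub','piece_slab','piece_bar','piece_lump','piece_wedge','piece_stub','knob_left_grip']:
    for o in r.cut_out(q,'wrist')[:3]:
        m=o['mask']; P=W[m]; P=P[~np.isnan(P[:,0])]
        zt=np.percentile(P[:,2],90); Q=P[P[:,2]>max(zt-.005,.08)] if q!='tub' else P[P[:,2]>.05]
        rc=cv2.minAreaRect((Q[:,:2]*1000).astype(np.float32))
        print(q,round(o['score'],2),np.round(o['point']),m.sum(),'zt %.3f'%zt,Q.mean(0),[np.round(a,1) for a in rc])
E
```

```text
clock: 1.22
tcp_pos: [0.262, 0.4084, 0.2233]
orientation: [0.259, 3.13, 0.001]
ft_force: [0.6, 0.6, -0.4]
opening: 0.997
finger_force: 0.0
clock: 1.63
tcp_pos: [0.3923, 0.2583, 0.241]
orientation: [0.162, 3.137, 0.001]
ft_force: [-0.2, 0.9, 0.2]
opening: 1.0
finger_force: 0.0
clock: 2.05
tcp_pos: [0.5225, 0.1083, 0.2593]
orientation: [0.065, 3.14, 0.0]
ft_force: [0.4, 0.7, 0.0]
opening: 0.996
finger_force: 0.0
clock: 2.38
tcp_pos: [0.6038, 0.0137, 0.2699]
orientation: [0.015, 3.139, -0.005]
ft_force: [-0.5, 0.2, -0.8]
opening: 1.001
finger_force: 0.0
2.3833 [0.6038 0.0137 0.2699] [ 0.0149  3.1386 -0.0049] [ 0.0668 -0.052   0.0827  0.062   0.049   0.0692]
tub 0.95 [487. 130.] 17115 zt 0.054 [0.545  0.261  0.0568] [array([552. , 227.2]), array([133.3, 199.7]), np.float64(89.0)]
piece_slab 0.92 [257. 168.] 1096 zt 0.093 [ 0.5781 -0.056   0.092 ] [array([580.1, -57.2]), array([46.2, 39.2]), np.float64(40.4)]
piece_bar 0.62 [360.  96.] 1390 zt 0.095 [0.5035 0.0664 0.094 ] [array([503.9,  66.8]), array([48. , 24.1]), np.float64(9.5)]
piece_lump 0.69 [298.  76.] 991 zt 0.096 [ 0.4831 -0.013
[... 174 characters left out ...]
6, 35.4]), np.float64(69.1)]
piece_wedge 0.37 [377. 235.] 1107 zt 0.123 [0.6655 0.0869 0.1226] [array([642.1,  83.8]), array([94.9, 35.4]), np.float64(7.3)]
piece_stub 0.98 [282. 259.] 421 zt 0.022 [nan nan nan] [array([0., 0.]), array([0., 0.]), np.float64(0.0)]
piece_stub 0.85 [308. 225.] 597 zt 0.097 [0.6527 0.0057 0.0958] [array([653.2,   5.6]), array([25.8, 23.5]), np.float64(84.5)]
piece_stub 0.75 [437. 256.] 293 zt 0.022 [nan nan nan] [array([0., 0.]), array([0., 0.]), np.float64(0.0)]
knob_left_grip 0.96 [377. 233.] 1102 zt 0.123 [0.6655 0.0869 0.1226] [array([642.1,  83.8]), array([94.9, 35.4]), np.float64(7.3)]<stdin>:10: RuntimeWarning: Mean of empty slice.
  ret = um.true_divide(
```

View pics/w1.png

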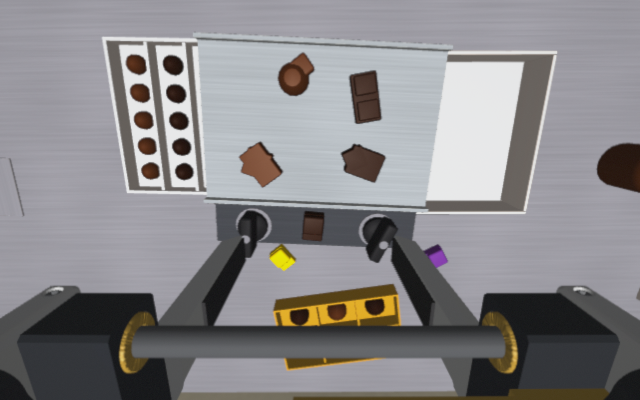

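The wrist view confirms four pieces on the bed: slab (260,165), bar (365,97), lump (295,75) and wedge (363,164). The dark stub is on the rail (313,226), the look-alikes are yellow (282,258) and purple (436,256), and the tub is at right. I'll make a close crop next.

```bash
python3 - <<'E'
import cv2
im=cv2.imread('pics/w1.png')[45:265,215:415]
cv2.imwrite('pics/w1c.png',cv2.resize(im,None,fx=2.7,fy=2.7,interpolation=cv2.INTER_CUBIC))
E
```

```text
(no output)
```

View pics/w1c.png

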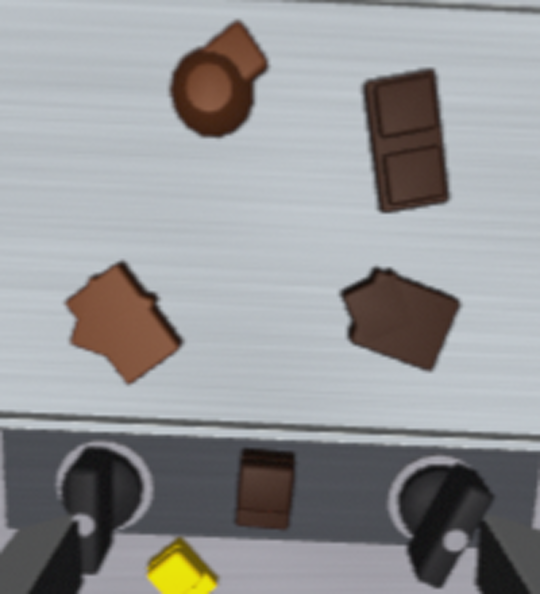

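```bash
python3 - <<'E'
from plan import *
W=np.load('w1.npz')['W']
for (x,y) in [(.53,.02),(.62,.02),(.46,.1),(.55,.2),(.655,.03)]:
    m=(abs(W[...,0]-x)<.006)&(abs(W[...,1]-y)<.006); print(x,y,np.median(W[m][:,2]).round(4))
m=(W[...,2]>.055)&(W[...,2]<.066)&(W[...,1]>.17); P=W[m]; print('tub rim',np.percentile(P,[1,99],axis=0).round(3))
plan([(.482,-.014,.125,56,.1)])
E
```

```text
0.53 0.02 0.0741
0.62 0.02 0.0742
0.46 0.1 0.0742
0.55 0.2 0.0031
0.655 0.03 0.0743
tub rim [[0.453 0.173 0.055]
 [0.651 0.433 0.062]]
at [0.5992 0.0211 0.2702] a 89.9 j6 -1.68 t 2.78 tilt [-0.  0. -1.]
(0.482, -0.014, 0.125, 56)
   [[0.047,-0.014,0.058,0.075,0.1],[0.045,-0.02,0.058,0.075,0.1],[0.042,-0.025,0.058,0.075,0.1],[0.039,-0.029,0.058,0.075,0.1],[0.036,-0.034,0.058,0.075,0.1]]
```

```bash
python3 -m crank '[[0.047,-0.014,0.058,0.075,0.1],[0.045,-0.02,0.058,0.075,0.1],[0.042,-0.025,0.058,0.075,0.1],[0.039,-0.029,0.058,0.075,0.1],[0.036,-0.034,0.058,0.075,0.1]]' | tail -0
python3 -m crank '[[0,0,0,0,0.1],[0,0,0,0,0.1]]'
python3 - <<'E'
from plan import *
print(r.sense()['joint_pos'].round(2))
plan([(.482,-.014,.078,56,.1),(.482,-.014,.078,None,-1,5),(.482,-.014,.14,None,-1),(.50,.205,.14,None,-1),(.50,.205,.05,None,-1),(.50,.205,.05,None,.1,2),(.50,.205,.14,None,.1),(.579,-.057,.125,37,.28)])
E
```

```text
clock: 3.37
tcp_pos: [0.4787, -0.0139, 0.1227]
orientation: [-0.912, -3.0, 0.0]
ft_force: [0.4, -0.5, 0.1]
opening: 0.564
finger_force: 0.0
[-0.21  0.09  1.85  0.    1.2  -1.19]
at [ 0.4787 -0.0139  0.1227] a 56.2 j6 -1.19 t 3.37 tilt [ 0.006 -0.002 -1.   ]
(0.482, -0.014, 0.078, 56)
   [[-0.003,0.002,0.045,0.001,0.1],[-0.003,0.002,0.044,0.001,0.1]]
(0.482, -0.014, 0.078, None)
   [[0.0,-0.0,0.0,0.0,-1],[0.0,-0.0,0.0,0.0,-1],[0.0,-0.0,0.0,0.0,-1],[0.0,-0.0,0.0,0.0,-1],[0.0,-0.0,0.0,0.0,-1]]
(0.482, -0.014, 0.14, None)
   [[0.0,-0.0,-0.062,0.0,-1],[0.0,-0.0,-0.062,0.0,-1]]
(0.5, 0.205, 0.14, None)
   [[0.036,0.064,0.0,0.0,-1],[0.036,0.064,0.0,0.0,-1],[0.036,0.064,0.0,0.0,-1],[0.036,0.064,0.0,0.0,-1],[0.036,0.063,0.0,0.0,-1]]
   [[0.036,0.064,0.0,0.0,-1]]
(0.5, 0.205, 0.05, None)
   [[-0.0,-0.0,0.06,0.0,-1],[-0.0,-0.0,0.06,0.0,-1],[-0.0,-0.0,0.06,0.0,-1]]
(0.5, 0.205, 0.05, None)
   [[-0.0,-0.0,0.0,0.0,0.1],[-0.0,-0.0,0.0,0.0,0.1]]
(0.5, 0.205, 0.14, None)
   [[-0.0,-0.0,-0.06,0.0,0.1],[-0.0,-0.0,-0.06,0.0,0.1],[-0.0,-0.0,-0.06,0.0,0.1]]
(0.579, -0.057, 0.125, 37)
   [[-0.061,-0.049,0.004,0.03,0.28],[-0.063,-0.047,0.004,0.03,0.28],[-0.065,-0.044,0.004,0.03,0.28],[-0.067,-0.04,0.005,0.03,0.28],[-0.069,-0.037,0.004,0.03,0.28]]
   [[-0.07,-0.034,0.005,0.03,0.28],[-0.072,-0.031,0.004,0.03,0.28]]Exception ignored on flushing sys.stdout:
BrokenPipeError: [Errno 32] Broken pipe
```

```bash
python3 -m crank '[[0,0,0.047,0,0.1],[0,0,0.047,0,0.1],[0,0,0,0,0.1],[0,0,0,0,-1],[0,0,0,0,-1]]'
python3 -m crank '[[0,0,0,0,-1],[0,0,0,0,-1],[0,0,0,0,-1]]'
```

```text
clock: 3.78
tcp_pos: [0.4854, -0.0153, 0.0804]
orientation: [0.914, 3.001, 0.001]
ft_force: [0.1, -0.0, -0.1]
opening: 0.444
finger_force: 0.0
clock: 4.03
tcp_pos: [0.485, -0.0154, 0.0803]
orientation: [0.915, 2.999, 0.001]
ft_force: [1.4, 1.1, 6.5]
opening: 0.355
finger_force: 30.2
```

```bash
python3 -m crank '[[0,0,-0.06,0,-1],[0,0,-0.06,0,-1],[0.036,0.064,0,0,-1],[0.036,0.064,0,0,-1],[0.036,0.064,0,0,-1]]'
python3 -m crank '[[0.036,0.064,0,0,-1],[0.036,0.064,0,0,-1],[0.036,0.064,0,0,-1],[0,0,0.06,0,-1],[0,0,0.06,0,-1]]'
python3 -m crank '[[0,0,0.06,0,-1],[0,0,0,0,-1],[0,0,0,0,0.1],[0,0,0,0,0.1]]'
python3 -m crank '[[0,0,-0.06,0,0.1],[0,0,-0.06,0,0.1],[0,0,-0.06,0,0.1]]'
python3 -c "
from plan import *
plan([(.579,-.057,.125,37,.28)])"
```

```text
clock: 4.45
tcp_pos: [0.492, 0.0952, 0.1394]
orientation: [0.92, 3.001, 0.001]
ft_force: [-0.5, 0.4, 0.9]
opening: 0.355
finger_force: 29.9
clock: 4.87
tcp_pos: [0.5026, 0.2074, 0.08]
orientation: [0.909, 3.001, 0.006]
ft_force: [-0.0, -0.4, -1.2]
opening: 0.353
finger_force: 29.9
clock: 5.2
tcp_pos: [0.5012, 0.2045, 0.0495]
orientation: [0.917, 3.003, 0.002]
ft_force: [0.4, -0.8, -0.4]
opening: 0.462
finger_force: 0.0
clock: 5.45
tcp_pos: [0.5013, 0.2044, 0.1416]
orientation: [0.917, 3.001, 0.003]
ft_force: [1.0, 0.2, 0.4]
opening: 0.549
finger_force: 0.0
at [0.5013 0.2044 0.1416] a 56.0 j6 -0.75 t 5.45 tilt [-0.002  0.003 -1.   ]
(0.579, -0.057, 0.125, 37)
   [[-0.06,-0.05,0.005,0.03,0.28],[-0.062,-0.047,0.005,0.03,0.28],[-0.065,-0.043,0.005,0.03,0.28],[-0.067,-0.04,0.005,0.03,0.28],[-0.068,-0.037,0.004,0.03,0.28]]
   [[-0.07,-0.034,0.005,0.03,0.28],[-0.072,-0.031,0.004,0.03,0.28]]
```

```bash
python3 -m crank '[[-0.06,-0.05,0.005,0.03,0.28],[-0.062,-0.047,0.005,0.03,0.28],[-0.065,-0.043,0.005,0.03,0.28],[-0.067,-0.04,0.005,0.03,0.28],[-0.068,-0.037,0.004,0.03,0.28]]'
python3 -m crank '[[-0.07,-0.034,0.005,0.03,0.28],[-0.072,-0.031,0.004,0.03,0.28],[0,0,0,0,0.28],[0,0,0,0,0.28],[0,0,0,0,0.28]]'
python3 -c "
from plan import *
plan([(.579,-.057,.078,37,.28),(.579,-.057,.14,None,-1),(.55,.205,.14,None,-1)])"
```

```text
clock: 5.87
tcp_pos: [0.5582, 0.0157, 0.1296]
orientation: [1.265, 2.869, 0.003]
ft_force: [-0.4, 0.2, -0.5]
opening: 0.64
finger_force: 0.0
clock: 6.28
tcp_pos: [0.5792, -0.0572, 0.1236]
orientation: [1.398, 2.81, 0.002]
ft_force: [0.6, -0.4, -0.3]
opening: 0.644
finger_force: 0.0
at [ 0.5792 -0.0572  0.1236] a 37.1 j6 -0.90 t 6.28 tilt [-0.002  0.002 -1.   ]
(0.579, -0.057, 0.078, 37)
   [[0.0,0.0,0.046,0.001,0.28],[0.001,0.0,0.045,0.001,0.28]]
(0.579, -0.057, 0.14, None)
   [[-0.0,0.0,-0.062,0.0,-1],[-0.0,0.0,-0.062,0.0,-1]]
(0.55, 0.205, 0.14, None)
   [[0.065,0.038,0.0,0.0,-1],[0.065,0.038,0.0,0.0,-1],[0.065,0.038,0.0,0.0,-1],[0.065,0.039,0.0,0.0,-1],[0.064,0.038,0.0,0.0,-1]]
   [[0.065,0.039,0.0,0.0,-1],[0.064,0.038,0.0,0.0,-1]]
```

Accurate, so I'll do the full cycle and stop if the grip is missed.

```bash
python3 -m crank '[[0,0,0.046,0,0.28],[0,0,0.045,0,0.28],[0,0,0,0,-1],[0,0,0,0,-1],[0,0,0,0,-1]]'
python3 -m crank '[[0,0,0,0,-1],[0,0,0,0,-1],[0,0,-0.062,0,-1],[0,0,-0.062,0,-1],[0,0,0,0,-1]]'
python3 -m crank '[[0.065,0.038,0,0,-1],[0.065,0.038,0,0,-1],[0.065,0.038,0,0,-1],[0.065,0.039,0,0,-1],[0.064,0.038,0,0,-1]]'
python3 -m crank '[[0.065,0.039,0,0,-1],[0.064,0.038,0,0,-1],[0,0,0.06,0,-1],[0,0,0.06,0,-1],[0,0,0.06,0,-1]]'
python3 -m crank '[[0,0,0,0,-1],[0,0,0,0,0.28],[0,0,0,0,0.28],[0,0,-0.06,0,0.28],[0,0,-0.06,0,0.28]]'
python3 -m crank '[[0,0,-0.06,0,0.06],[0,0,0,0,0.06]]'
python3 -c "
from plan import *
plan([(.504,.067,.125,98,.06)])"
```

```text
clock: 6.7
tcp_pos: [0.5782, -0.0554, 0.0767]
orientation: [1.395, 2.814, 0.0]
ft_force: [1.1, -0.5, -0.2]
opening: 0.503
finger_force: 29.9
clock: 7.12
tcp_pos: [0.5828, -0.0578, 0.1449]
orientation: [1.392, 2.803, 0.004]
ft_force: [0.8, -0.8, 2.0]
opening: 0.506
finger_force: 29.9
clock: 7.53
tcp_pos: [0.5558, 0.1316, 0.1378]
orientation: [1.399, 2.813, 0.0]
ft_force: [0.5, 1.0, -0.1]
opening: 0.502
finger_force: 29.9
clock: 7.95
tcp_pos: [0.5485, 0.206, 0.0476]
orientation: [1.394, 2.813, 0.002]
ft_force: [0.2, 0.1, -0.3]
opening: 0.505
finger_force: 29.9
clock: 8.37
tcp_pos: [0.5481, 0.2042, 0.1093]
orientation: [-1.399, -2.812, 0.001]
ft_force: [0.1, -0.2, 0.4]
opening: 0.643
finger_force: 0.0
clock: 8.53
tcp_pos: [0.5553, 0.2059, 0.1488]
orientation: [1.392, 2.8, 0.019]
ft_force: [0.8, 0.3, 1.3]
opening: 0.543
finger_force: 0.0
at [0.5553 0.2059 0.1488] a 37.1 j6 -0.44 t 8.53 tilt [-0.008  0.017 -1.   ]
(0.504, 0.067, 0.125, 98)
   [[-0.018,-0.028,0.005,-0.075,0.06],[-0.014,-0.03,0.005,-0.075,0.06],[-0.011,-0.031,0.005,-0.075,0.06],[-0.007,-0.032,0.005,-0.075,0.06],[-0.003,-0.033,0.006,-0.075,0.06]]
   [[0.001,-0.033,0.005,-0.075,0.06],[0.004,-0.032,0.006,-0.075,0.06],[0.008,-0.032,0.005,-0.075,0.06],[0.012,-0.03,0.006,-0.075,0.06]]
```

```bash
python3 -m crank '[[-0.018,-0.028,0.005,-0.075,0.06],[-0.014,-0.03,0.005,-0.075,0.06],[-0.011,-0.031,0.005,-0.075,0.06],[-0.007,-0.032,0.005,-0.075,0.06],[-0.003,-0.033,0.006,-0.075,0.06]]'
python3 -m crank '[[0.001,-0.033,0.005,-0.075,0.06],[0.004,-0.032,0.006,-0.075,0.06],[0.008,-0.032,0.005,-0.075,0.06],[0.012,-0.03,0.006,-0.075,0.06]]'
python3 -m crank '[[0,0,0,0,0.06],[0,0,0,0,0.06],[0,0,0,0,0.06],[0,0,0,0,0.06]]'
python3 -c "
from plan import *
plan([(.504,.067,.078,98,.06),(.504,.067,.14,None,-1),(.60,.205,.14,None,-1)])"
```

```text
clock: 8.95
tcp_pos: [0.5209, 0.1264, 0.1274]
orientation: [0.512, 3.095, 0.002]
ft_force: [0.1, 0.1, 0.2]
opening: 0.53
finger_force: 0.0
clock: 9.28
tcp_pos: [0.4984, 0.0648, 0.1163]
orientation: [-0.224, 3.129, -0.001]
ft_force: [-0.1, 0.5, 0.7]
opening: 0.531
finger_force: 0.0
clock: 9.62
tcp_pos: [0.4981, 0.0665, 0.115]
orientation: [-0.214, 3.132, 0.0]
ft_force: [0.3, 0.4, -0.1]
opening: 0.534
finger_force: 0.0
at [0.4981 0.0665 0.115 ] a -262.2 j6 -1.75 t 9.62 tilt [-0.002 -0.    -1.   ]
(0.504, 0.067, 0.078, 98)
   [[-0.012,-0.001,0.074,-0.002,0.06]]
(0.504, 0.067, 0.14, None)
   [[0.0,0.0,-0.062,0.0,-1],[0.0,0.0,-0.062,0.0,-1]]
(0.6, 0.205, 0.14, None)
   [[-0.046,0.049,0.0,0.0,-1],[-0.046,0.049,0.0,0.0,-1],[-0.046,0.05,0.0,0.0,-1],[-0.045,0.049,0.0,0.0,-1],[-0.046,0.05,0.0,0.0,-1]]
```

```bash
python3 -m crank '[[-0.006,0,0.037,0,0.06],[-0.006,0,0.037,0,0.06],[0,0,0,0,0.06],[0,0,0,0,-1],[0,0,0,0,-1]]'
python3 -m crank '[[0,0,0,0,-1],[0,0,0,0,-1],[0,0,-0.062,0,-1],[0,0,-0.062,0,-1],[0,0,0,0,-1]]'
python3 -m crank '[[-0.046,0.049,0,0,-1],[-0.046,0.049,0,0,-1],[-0.046,0.05,0,0,-1],[-0.045,0.049,0,0,-1],[-0.046,0.05,0,0,-1]]'
python3 -m crank '[[0,0,0.06,0,-1],[0,0,0.06,0,-1],[0,0,0.06,0,-1],[0,0,0,0,-1],[0,0,0,0,0.06]]'
python3 -m crank '[[0,0,0,0,0.06],[0,0,-0.06,0,0.15],[0,0,-0.06,0,0.15],[0,0,-0.06,0,0.15],[0,0,0,0,0.15]]'
python3 -m crank '[[0,0,0,0,0.15],[0,0,0,0,0.15]]'
python3 -c "
from plan import *
plan([(.59,.135,.13,37,.15),(.577,.065,.125,-23,.15)])"
```

```text
clock: 10.03
tcp_pos: [0.5029, 0.0672, 0.0774]
orientation: [0.217, -3.134, -0.0]
ft_force: [-0.7, 0.4, 0.6]
opening: 0.424
finger_force: 0.0
clock: 10.45
tcp_pos: [0.5076, 0.0666, 0.1454]
orientation: [-0.215, 3.122, -0.002]
ft_force: [1.5, 0.5, 0.5]
opening: 0.319
finger_force: 30.0
clock: 10.87
tcp_pos: [0.5998, 0.206, 0.1388]
orientation: [0.216, -3.134, 0.0]
ft_force: [-0.2, 0.0, 0.1]
opening: 0.317
finger_force: 29.9
clock: 11.28
tcp_pos: [0.597, 0.2044, 0.0467]
orientation: [0.216, -3.129, 0.001]
ft_force: [-0.1, -0.2, 0.0]
opening: 0.357
finger_force: 0.0
clock: 11.7
tcp_pos: [0.6063, 0.206, 0.1508]
orientation: [-0.215, 3.115, 0.004]
ft_force: [1.5, -0.3, 1.1]
opening: 0.573
finger_force: 0.0
clock: 11.87
tcp_pos: [0.6002, 0.2048, 0.141]
orientation: [-0.216, 3.131, 0.001]
ft_force: [-0.3, 0.7, -0.9]
opening: 0.574
finger_force: 0.0
at [0.6002 0.2048 0.141 ] a -262.1 j6 -1.52 t 11.87 tilt [-0.003  0.    -1.   ]
(0.59, 0.135, 0.13, 37)
   [[0.004,-0.015,0.002,0.075,0.15],[0.003,-0.015,0.002,0.075,0.15],[0.001,-0.016,0.003,0.075,0.15],[-0.001,-0.016,0.002,0.075,0.15],[-0.003,-0.015,0.003,0.075,0.15]]
   [[-0.005,-0.015,0.002,0.075,0.15],[-0.006,-0.014,0.003,0.075,0.15],[-0.008,-0.014,0.002,0.075,0.15],[-0.01,-0.012,0.003,0.075,0.15]]
(0.577, 0.065, 0.125, -23)
   [[-0.011,-0.012,0.001,0.074,0.15],[-0.012,-0.01,0.001,0.074,0.15],[-0.013,-0.009,0.001,0.074,0.15],[-0.014,-0.007,0.001,0.074,0.15],[-0.015,-0.006,0.001,0.074,0.15]]
   [[-0.015,-0.004,0.001,0.074,0.15],[-0.016,-0.002,0.001,0.074,0.15],[-0.016,-0.0,0.001,0.074,0.15],[-0.015,0.001,0.002,0.074,0.15]]
```

```bash
python3 -m crank '[[0.004,-0.015,0.002,0.075,0.15],[0.003,-0.015,0.002,0.075,0.15],[0.001,-0.016,0.003,0.075,0.15],[-0.001,-0.016,0.002,0.075,0.15],[-0.003,-0.015,0.003,0.075,0.15]]'
python3 -m crank '[[-0.005,-0.015,0.002,0.075,0.15],[-0.006,-0.014,0.003,0.075,0.15],[-0.008,-0.014,0.002,0.075,0.15],[-0.01,-0.012,0.003,0.075,0.15]]'
python3 -m crank '[[-0.011,-0.012,0.001,0.074,0.15],[-0.012,-0.01,0.001,0.074,0.15],[-0.013,-0.009,0.001,0.074,0.15],[-0.014,-0.007,0.001,0.074,0.15],[-0.015,-0.006,0.001,0.074,0.15]]'
python3 -m crank '[[-0.015,-0.004,0.001,0.074,0.15],[-0.016,-0.002,0.001,0.074,0.15],[-0.016,0,0.001,0.074,0.15],[-0.015,0.001,0.002,0.074,0.15]]'
python3 -m crank '[[0,0,0,0,0.15],[0,0,0,0,0.15],[0,0,0,0,0.15]]'
python3 -c "
from plan import *
plan([(.577,.065,.078,-23,.15),(.577,.065,.14,None,-1),(.56,.22,.14,None,-1)])"
```

```text
clock: 12.28
tcp_pos: [0.5921, 0.1655, 0.1313]
orientation: [-0.711, -3.057, 0.002]
ft_force: [-0.2, -0.6, -0.2]
opening: 0.576
finger_force: 0.0
clock: 12.62
tcp_pos: [0.5876, 0.1345, 0.1263]
orientation: [-1.405, -2.807, 0.003]
ft_force: [0.7, 0.2, -0.0]
opening: 0.577
finger_force: 0.0
clock: 13.03
tcp_pos: [0.5806, 0.0955, 0.1238]
orientation: [-2.151, -2.287, 0.003]
ft_force: [-0.7, -0.1, 0.5]
opening: 0.571
finger_force: 0.0
clock: 13.37
tcp_pos: [0.5749, 0.0646, 0.1215]
orientation: [-2.621, -1.73, 0.004]
ft_force: [0.2, -0.6, 0.7]
opening: 0.572
finger_force: 0.0
clock: 13.62
tcp_pos: [0.5756, 0.0654, 0.1222]
orientation: [-2.614, -1.741, 0.002]
ft_force: [-0.9, -0.0, -0.1]
opening: 0.572
finger_force: 0.0
at [0.5756 0.0654 0.1222] a -22.7 j6 0.36 t 13.62 tilt [-0.    -0.001 -1.   ]
(0.577, 0.065, 0.078, -23)
   [[0.0,0.001,0.044,0.002,0.15],[0.0,0.002,0.044,0.002,0.15]]
(0.577, 0.065, 0.14, None)
   [[0.0,-0.0,-0.062,0.0,-1],[0.0,-0.0,-0.062,0.0,-1]]
(0.56, 0.22, 0.14, None)
   [[0.068,-0.038,0.0,0.0,-1],[0.068,-0.038,0.0,0.0,-1],[0.068,-0.038,0.0,0.0,-1],[0.068,-0.039,0.0,0.0,-1]]
```

```bash
python3 -m crank '[[0,0.001,0.044,0,0.15],[0,0.001,0.044,0,0.15],[0,0,0,0,0.15],[0,0,0,0,-1],[0,0,0,0,-1]]'
python3 -m crank '[[0,0,0,0,-1],[0,0,0,0,-1],[0,0,-0.062,0,-1],[0,0,-0.062,0,-1],[0,0,0,0,-1]]'
python3 -m crank '[[0.068,-0.038,0,0,-1],[0.068,-0.038,0,0,-1],[0.068,-0.038,0,0,-1],[0.068,-0.039,0,0,-1],[0,0,0.05,0,-1]]'
python3 -m crank '[[0,0,0.05,0,-1],[0,0,0.05,0,-1],[0,0,0,0,-1],[0,0,0,0,0.15],[0,0,0,0,0.15]]'
python3 -m crank '[[0,0,-0.06,0,0.15],[0,0,-0.06,0,0.15],[0,0,-0.06,0,0],[0,0,0,0,0],[0,0,0,0,0]]'
python3 -c "
from plan import *
plan([(.59,.13,.16,35,0),(.652,.005,.15,84,0)])"
```

```text
clock: 14.03
tcp_pos: [0.5771, 0.0651, 0.0795]
orientation: [-2.615, -1.74, 0.0]
ft_force: [0.8, -0.0, 0.2]
opening: 0.468
finger_force: 0.0
clock: 14.45
tcp_pos: [0.582, 0.0647, 0.1484]
orientation: [2.61, 1.735, 0.017]
ft_force: [1.6, -0.3, 1.4]
opening: 0.359
finger_force: 29.7
clock: 14.87
tcp_pos: [0.5623, 0.2277, 0.1217]
orientation: [2.61, 1.746, 0.021]
ft_force: [0.6, -0.3, -0.1]
opening: 0.361
finger_force: 29.7
clock: 15.28
tcp_pos: [0.5603, 0.2199, 0.0673]
orientation: [2.616, 1.738, 0.003]
ft_force: [0.8, -0.8, -0.1]
opening: 0.47
finger_force: 0.0
clock: 15.7
tcp_pos: [0.5628, 0.2203, 0.1615]
orientation: [2.614, 1.736, 0.015]
ft_force: [-0.4, 0.9, 0.2]
opening: 0.502
finger_force: 0.0
at [0.5628 0.2203 0.1615] a -22.8 j6 0.63 t 15.70 tilt [ 0.006  0.008 -1.   ]
(0.59, 0.13, 0.16, 35)
   [[-0.016,0.013,0.0,-0.071,0],[-0.018,0.012,0.0,-0.071,0],[-0.019,0.009,0.0,-0.071,0],[-0.02,0.007,0.0,-0.071,0],[-0.02,0.005,0.001,-0.071,0]]
   [[-0.021,0.003,0.0,-0.071,0],[-0.021,0.001,0.001,-0.071,0],[-0.021,-0.002,0.0,-0.071,0],[-0.02,-0.004,0.001,-0.071,0]]
(0.652, 0.005, 0.15, 84)
   [[-0.035,-0.005,0.002,-0.068,0],[-0.034,-0.009,0.003,-0.068,0],[-0.033,-0.012,0.002,-0.068,0],[-0.031,-0.016,0.003,-0.068,0],[-0.029,-0.019,0.002,-0.068,0]]
   [[-0.027,-0.022,0.003,-0.068,0],[-0.025,-0.024,0.002,-0.068,0],[-0.022,-0.027,0.003,-0.068,0]]
```

```bash
python3 -m crank '[[-0.016,0.013,0,-0.071,0],[-0.018,0.012,0,-0.071,0],[-0.019,0.009,0,-0.071,0],[-0.02,0.007,0,-0.071,0],[-0.02,0.005,0.001,-0.071,0]]'
python3 -m crank '[[-0.021,0.003,0,-0.071,0],[-0.021,0.001,0.001,-0.071,0],[-0.021,-0.002,0,-0.071,0],[-0.02,-0.004,0.001,-0.071,0]]'
python3 -m crank '[[-0.035,-0.005,0.002,-0.068,0],[-0.034,-0.009,0.003,-0.068,0],[-0.033,-0.012,0.002,-0.068,0],[-0.031,-0.016,0.003,-0.068,0],[-0.029,-0.019,0.002,-0.068,0]]'
python3 -m crank '[[-0.027,-0.022,0.003,-0.068,0],[-0.025,-0.024,0.002,-0.068,0],[-0.022,-0.027,0.003,-0.068,0],[0,0,0,0,0],[0,0,0,0,0]]'
python3 -m crank '[[0,0,0,0,0],[0,0,0,0,0]]'
python3 - <<'E'
from plan import *
im,d=r.read_camera('wrist'); cv2.imwrite('pics/w2.png',im)
plan([(.653,.0055,.079,84,0),(.653,.0055,.15,None,-1),(.50,.215,.15,None,-1)])
E
```

```text
clock: 16.12
tcp_pos: [0.5736, 0.1686, 0.155]
orientation: [-2.03, -2.396, 0.001]
ft_force: [-0.8, -0.6, 0.5]
opening: 0.503
finger_force: 0.0
clock: 16.45
tcp_pos: [0.586, 0.1286, 0.1538]
orientation: [-1.45, -2.786, 0.001]
ft_force: [0.0, -0.5, 0.3]
opening: 0.502
finger_force: 0.0
clock: 16.87
tcp_pos: [0.6248, 0.0498, 0.1476]
orientation: [-0.664, -3.069, 0.0]
ft_force: [-0.3, -0.1, -0.4]
opening: 0.503
finger_force: 0.0
clock: 17.28
tcp_pos: [0.6482, 0.0037, 0.1436]
orientation: [-0.18, -3.135, -0.001]
ft_force: [0.1, 0.9, -0.6]
opening: 0.5
finger_force: 0.0
clock: 17.45
tcp_pos: [0.6481, 0.0053, 0.1443]
orientation: [-0.174, -3.136, -0.001]
ft_force: [0.6, -0.1, 0.1]
opening: 0.498
finger_force: 0.0
at [0.6482 0.0054 0.1444] a 83.7 j6 -1.59 t 17.50 tilt [ 0.  0. -1.]
(0.653, 0.0055, 0.079, 84)
   [[-0.005,0.001,0.065,-0.002,0],[-0.005,0.0,0.066,-0.002,0]]
(0.653, 0.0055, 0.15, None)
   [[0.0,0.0,-0.071,0.0,-1],[0.0,0.0,-0.071,0.0,-1]]
(0.5, 0.215, 0.15, None)
   [[0.05,0.055,-0.0,0.0,-1],[0.05,0.055,-0.0,0.0,-1],[0.05,0.055,-0.0,0.0,-1],[0.05,0.055,-0.0,0.0,-1],[0.049,0.055,-0.0,0.0,-1]]
   [[0.05,0.055,-0.0,0.0,-1],[0.049,0.055,-0.0,0.0,-1]]
```

View pics/w2.png

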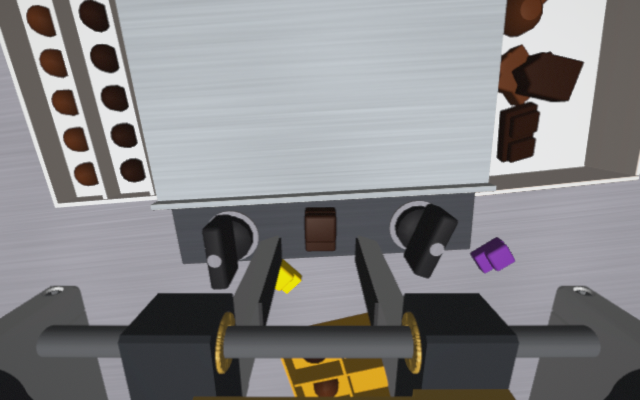

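The bed is clear, with four pieces in the tub at right (520,15)–(545,130). The dark stub is alone on the rail at (320,229).

```bash
python3 -m crank '[[-0.005,0,0.065,0,0],[-0.005,0,0.066,0,0],[0,0,0,0,0],[0,0,0,0,-1],[0,0,0,0,-1]]'
python3 -m crank '[[0,0,0,0,-1],[0,0,0,0,-1],[0,0,0,0,-1],[0,0,-0.071,0,-1],[0,0,-0.071,0,-1]]'
python3 -m crank '[[0.042,0.063,0,0,-1],[0.042,0.063,0,0,-1],[0.042,0.063,0,0,-1],[0.042,0.063,0,0,-1],[0.042,0.063,0,0,-1]]'
python3 -m crank '[[0.042,0.063,0,0,-1],[0.042,0.063,0,0,-1],[0,0,0.08,0,-1],[0,0,0.08,0,-1],[0,0,0,0,-1]]'
python3 -m crank '[[0,0,0,0,0],[0,0,0,0,0],[0,0,-0.08,0,0],[0,0,-0.08,0,0],[0,0,0,0,0]]'
python3 -c "
from plan import *
plan([(.6655,.087,.155,62,0)])"
```

```text
clock: 17.92
tcp_pos: [0.6533, 0.0045, 0.079]
orientation: [-0.173, -3.136, -0.0]
ft_force: [0.2, 0.3, 0.2]
opening: 0.395
finger_force: 0.0
clock: 18.33
tcp_pos: [0.6507, 0.0041, 0.1473]
orientation: [-0.173, -3.129, -0.001]
ft_force: [1.5, 0.1, 0.5]
opening: 0.273
finger_force: 30.0
clock: 18.75
tcp_pos: [0.5657, 0.173, 0.1504]
orientation: [0.175, 3.136, 0.0]
ft_force: [0.2, 0.3, -0.1]
opening: 0.276
finger_force: 30.0
clock: 19.17
tcp_pos: [0.5246, 0.238, 0.0624]
orientation: [-0.17, -3.122, 0.008]
ft_force: [-2.0, -0.5, -2.3]
opening: 0.274
finger_force: 30.0
clock: 19.58
tcp_pos: [0.5402, 0.2408, 0.1628]
orientation: [0.174, 3.116, 0.011]
ft_force: [1.3, 0.1, 1.4]
opening: 0.501
finger_force: 0.0
at [0.5402 0.2408 0.1628] a 83.6 j6 -1.19 t 19.58 tilt [-0.02   0.008 -1.   ]
(0.6655, 0.087, 0.155, 62)
   [[-0.057,-0.056,0.003,0.048,0],[-0.061,-0.051,0.003,0.048,0],[-0.064,-0.046,0.003,0.048,0],[-0.068,-0.042,0.003,0.048,0],[-0.07,-0.036,0.004,0.048,0]]
```

```bash
python3 -m crank '[[-0.057,-0.056,0.003,0.048,0],[-0.061,-0.051,0.003,0.048,0],[-0.064,-0.046,0.003,0.048,0],[-0.068,-0.042,0.003,0.048,0],[-0.07,-0.036,0.004,0.048,0]]'
python3 -m crank '[[0,0,0,0,0],[0,0,0,0,0],[0,0,0,0,0],[0,0,0,0,0]]'
python3 - <<'E'
from plan import *
for n in ('w1','top0'):
    W=np.load(n+'.npz')['W']
    for y in (.086,-.074):
        m=(W[...,2]>.112)&(W[...,2]<.135)&(abs(W[...,1]-y)<.04)&(abs(W[...,0]-.66)<.05); P=W[m]
        rc=cv2.minAreaRect((P[:,:2]*1000).astype(np.float32)); print(n,len(P),P.mean(0).round(4),[np.round(a,1) for a in rc])
im,d=r.read_camera('wrist'); cv2.imwrite('pics/w3.png',im)
im,d=r.read_camera('top'); 
cv2.imwrite('pics/w3t.png',np.vstack([cv2.resize(im[150:280,200:430],(640,362),interpolation=cv2.INTER_CUBIC),cv2.resize(cv2.imread('pics/w3.png'),(368,230)).copy() if 0 else np.zeros((1,640,3),np.uint8)]))
plan([(.6655,.0865,.096,62,0)])
E
```

```text
clock: 20.0
tcp_pos: [0.6609, 0.0831, 0.1465]
orientation: [0.764, 3.04, 0.003]
ft_force: [-0.8, -0.3, 0.4]
opening: 0.5
finger_force: 0.0
clock: 20.33
tcp_pos: [0.6576, 0.0862, 0.1437]
orientation: [0.756, 3.047, 0.001]
ft_force: [-0.8, -0.1, 1.4]
opening: 0.501
finger_force: 0.0
w1 564 [0.665  0.0865 0.1213] [array([666.9,  87.1]), array([14. , 49.9]), np.float64(64.1)]
w1 430 [ 0.6539 -0.069   0.1213] [array([658.2, -71.1]), array([13.9, 49.6]), np.float64(89.3)]
top0 102 [0.6638 0.0854 0.1231] [array([665.3,  85.2]), array([15.2, 49.8]), np.float64(62.6)]
top0 98 [ 0.6559 -0.0736  0.1235] [array([656.1, -73.8]), array([13.9, 49.6]), np.float64(86.5)]
at [0.657  0.0867 0.143 ] a 62.2 j6 -1.08 t 20.43 tilt [-0.001  0.001 -1.   ]
(0.6655, 0.0865, 0.096, 62)
   [[-0.008,0.004,0.047,0.001,0],[-0.007,0.004,0.047,0.001,0]]
```

View pics/w3.png

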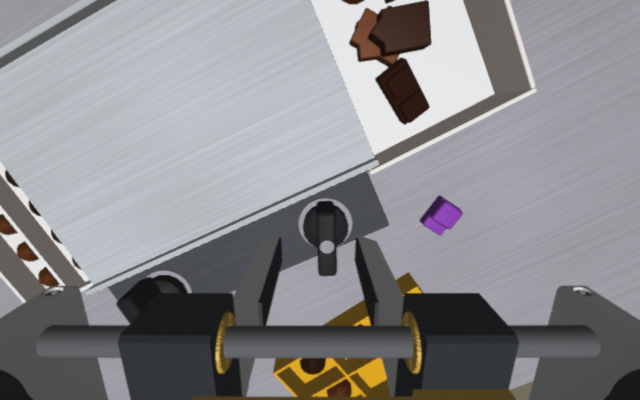

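View pics/w3t.png

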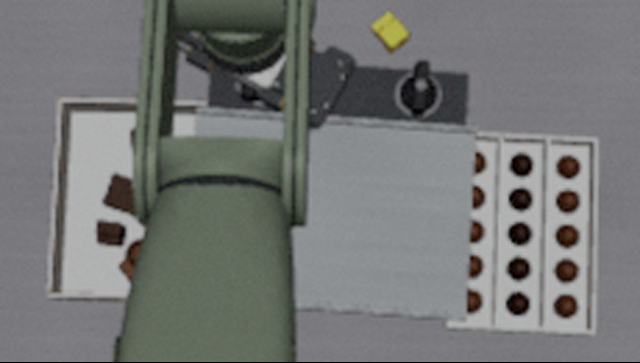

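```bash
python3 -m crank '[[-0.008,0.004,0.047,0,0],[-0.008,0.004,0.047,0,0],[0,0,0,0,0],[0,0,0,0,0]]'
python3 -m crank '[[0,0,0,0,-1],[0,0,0,0,-1],[0,0,0,0,-1],[0,0,0,0,-1],[0,0,0,0,-1]]'
python3 -c "
from plan import *
plan([]); print(r.sense()['torque'].round(3))"
```

```text
clock: 20.77
tcp_pos: [0.6643, 0.0862, 0.0934]
orientation: [-0.755, -3.045, 0.002]
ft_force: [-0.0, 0.4, -0.3]
opening: 0.5
finger_force: 0.0
clock: 21.18
tcp_pos: [0.6675, 0.0862, 0.0962]
orientation: [0.758, 3.046, 0.005]
ft_force: [2.7, 7.8, -1.5]
opening: 0.184
finger_force: 4.1
at [0.6675 0.0862 0.0962] a 62.1 j6 -1.09 t 21.18 tilt [-0.002  0.004 -1.   ]
[ 1.398 -0.594  0.046]
```

```bash
python3 -m crank '[[0,0,0,0,-1],[0,0,0,0,-1],[0,0,0,0,-1]]'
python3 -m crank '[[0,0,0,0.03,-1],[0,0,0,0.06,-1],[0,0,0,0.07,-1],[0,0,0,0.07,-1],[0,0,0,0.07,-1]]'
python3 -c "
from plan import *
plan([]); print(r.sense()['torque'].round(3))"
```

```text
clock: 21.43
tcp_pos: [0.6682, 0.0874, 0.0963]
orientation: [0.756, 3.045, 0.007]
ft_force: [4.2, 5.1, 0.1]
opening: 0.146
finger_force: 29.9
clock: 21.85
tcp_pos: [0.6677, 0.0868, 0.0963]
orientation: [1.455, 2.782, 0.006]
ft_force: [1.1, 2.3, 0.7]
opening: 0.145
finger_force: 29.9
at [0.6677 0.0868 0.0963] a 34.8 j6 -0.61 t 21.85 tilt [ 0.     0.004 -1.   ]
[ 0.486 -0.162  0.054]
```

```bash
python3 -m crank '[[0,0,0,0.07,-1],[0,0,0,0.07,-1],[0,0,0,0.07,-1],[0,0,0,0.07,-1],[0,0,0,0.07,-1]]'
python3 -m crank '[[0,0,0,0.07,-1],[0,0,0,0.07,-1],[0,0,0,0.07,-1],[0,0,0,0.07,-1],[0,0,0,0.07,-1]]'
python3 -m crank '[[0,0,0,0.07,-1],[0,0,0,0.07,-1],[0,0,0,0.07,-1],[0,0,0,0.05,-1]]'
python3 -c "
from plan import *
plan([]); print(r.sense()['torque'].round(3))"
python3 -m crank '[[0,0,0,0.03,-1],[0,0,0,0.03,-1]]'
python3 -c "
from plan import *
plan([]); print(r.sense()['torque'].round(3))"
```

```text
clock: 22.27
tcp_pos: [0.6668, 0.0865, 0.0962]
orientation: [-2.156, -2.284, -0.004]
ft_force: [-1.5, 2.9, 2.6]
opening: 0.144
finger_force: 29.9
clock: 22.68
tcp_pos: [0.6659, 0.0867, 0.0962]
orientation: [-2.694, -1.612, -0.001]
ft_force: [-2.7, 2.5, 4.2]
opening: 0.143
finger_force: 29.9
clock: 23.02
tcp_pos: [0.6653, 0.0871, 0.0962]
orientation: [-2.963, -1.033, 0.001]
ft_force: [-5.4, 4.3, 5.7]
opening: 0.151
finger_force: 29.9
at [0.6653 0.0871 0.0962] a -51.6 j6 0.90 t 23.02 tilt [ 0.    -0.003 -1.   ]
[0.606 0.869 0.089]
clock: 23.18
tcp_pos: [0.6652, 0.0872, 0.0962]
orientation: [-3.007, -0.896, 0.002]
ft_force: [-4.1, 5.1, 6.2]
opening: 0.15
finger_force: 29.9
at [0.6652 0.0872 0.0962] a -56.8 j6 0.99 t 23.18 tilt [-0.    -0.004 -1.   ]
[0.648 0.919 0.102]
```

```bash
cat > q.py <<'E'
from h import *
s=r.sense(); X=R.from_rotvec(s['orientation']).as_matrix()[:,0]
print('a %.1f tz %.3f'%(np.degrees(np.arctan2(X[1],X[0]))-90,s['torque'][2]), 'ee', s['joint_efforts'][5].round(3), 'op %.3f'%s['opening'])
E
python3 -m crank '[[0,0,0,0.03,-1],[0,0,0,0.03,-1]]' >/dev/null; python3 q.py
python3 -m crank '[[0,0,0,0.03,-1],[0,0,0,0.03,-1]]'>/dev/null; python3 q.py
python3 -m crank '[[0,0,0,0.03,-1],[0,0,0,0.03,-1]]'>/dev/null; python3 q.py
```

```text
a -62.2 tz 0.122 ee -0.364 op 0.146
a -67.5 tz 0.730 ee 0.312 op 0.151
a -72.9 tz 0.791 ee 0.342 op 0.173
```

The torque jumped from 0.12 to 0.73–0.79 N m at about 128° of turn. That is the left knob's firm stop, so I'll release it.

```bash
python3 -m crank '[[0,0,0,0,0],[0,0,0,0,0],[0,0,0,0,0],[0,0,-0.06,0,0],[0,0,-0.06,0,0]]'
python3 -m crank '[[0,0,0,0,0],[0,0,0,0,0],[0,0,0,0,0]]'
python3 -c "
from plan import *
plan([(.66,.007,.155,8,0),(.6565,-.073,.155,88,0)])"
```

```text
clock: 24.1
tcp_pos: [0.6641, 0.0847, 0.1523]
orientation: [-3.106, -0.466, 0.011]
ft_force: [1.1, -0.4, 1.2]
opening: 0.478
finger_force: 0.0
clock: 24.35
tcp_pos: [0.6662, 0.0848, 0.1546]
orientation: [3.107, 0.466, -0.0]
ft_force: [0.1, 0.1, -0.2]
opening: 0.497
finger_force: 0.0
at [0.6662 0.0848 0.1546] a -72.9 j6 1.27 t 24.35 tilt [-0.  0. -1.]
(0.66, 0.007, 0.155, 8)
   [[-0.005,0.012,-0.0,-0.075,0],[-0.006,0.011,-0.0,-0.075,0],[-0.007,0.011,-0.0,-0.075,0],[-0.009,0.01,-0.0,-0.075,0],[-0.01,0.009,-0.0,-0.075,0]]
   [[-0.011,0.007,-0.0,-0.075,0],[-0.011,0.006,-0.0,-0.075,0],[-0.012,0.005,-0.0,-0.075,0],[-0.013,0.003,-0.0,-0.075,0],[-0.013,0.002,-0.0,-0.075,0]]
   [[-0.013,0.0,-0.0,-0.075,0],[-0.013,-0.001,-0.001,-0.075,0]]
(0.6565, -0.073, 0.155, 88)
   [[-0.013,-0.002,0.0,-0.074,0],[-0.013,-0.004,0.0,-0.074,0],[-0.012,-0.005,0.0,-0.074,0],[-0.011,-0.007,0.0,-0.074,0],[-0.011,-0.008,0.0,-0.074,0]]
   [[-0.01,-0.009,0.0,-0.074,0],[-0.008,-0.01,0.0,-0.074,0],[-0.007,-0.011,0.0,-0.074,0],[-0.006,-0.012,0.0,-0.074,0],[-0.004,-0.013,0.0,-0.074,0]]
   [[-0.003,-0.013,0.0,-0.074,0],[-0.001,-0.014,0.0,-0.074,0]]
```

```bash
(python3 -m crank '[[-0.005,0.012,0,-0.075,0],[-0.006,0.011,0,-0.075,0],[-0.007,0.011,0,-0.075,0],[-0.009,0.01,0,-0.075,0],[-0.01,0.009,0,-0.075,0]]'
python3 -m crank '[[-0.011,0.007,0,-0.075,0],[-0.011,0.006,0,-0.075,0],[-0.012,0.005,0,-0.075,0],[-0.013,0.003,0,-0.075,0],[-0.013,0.002,0,-0.075,0]]'
python3 -m crank '[[-0.013,0,0,-0.075,0],[-0.013,-0.001,-0.001,-0.075,0]]'
python3 -m crank '[[-0.013,-0.002,0,-0.074,0],[-0.013,-0.004,0,-0.074,0],[-0.012,-0.005,0,-0.074,0],[-0.011,-0.007,0,-0.074,0],[-0.011,-0.008,0,-0.074,0]]'
python3 -m crank '[[-0.01,-0.009,0,-0.074,0],[-0.008,-0.01,0,-0.074,0],[-0.007,-0.011,0,-0.074,0],[-0.006,-0.012,0,-0.074,0],[-0.004,-0.013,0,-0.074,0]]'
python3 -m crank '[[-0.003,-0.013,0,-0.074,0],[-0.001,-0.014,0,-0.074,0],[0,0,0,0,0],[0,0,0,0,0],[0,0,0,0,0]]') >log
python3 - <<'E'
from plan import *
c,T=campose('wrist'); im,d=r.read_camera('wrist'); cv2.imwrite('pics/w4.png',im); W=cloud(c,T,d)
for y in (.086,-.074):
    m=(W[...,2]>.115)&(W[...,2]<.135)&(abs(W[...,1]-y)<.035)&(abs(W[...,0]-.66)<.035); P=W[m]
    if len(P): rc=cv2.minAreaRect((P[:,:2]*1000).astype(np.float32)); print(len(P),P.mean(0).round(4),[np.round(a,1) for a in rc])
plan([(.6565,-.073,.096,88,0)])
E
```

```text
1372 [0.6654 0.0851 0.1217] [array([667.4,  87.3]), array([51. , 14.3]), np.float64(27.6)]
1182 [ 0.6565 -0.072   0.1222] [array([658.4, -72.1]), array([14. , 49.7]), np.float64(86.3)]
at [ 0.6563 -0.0723  0.1545] a 87.9 j6 -1.77 t 26.65 tilt [ 0.002  0.001 -1.   ]
(0.6565, -0.073, 0.096, 88)
   [[-0.0,-0.001,0.058,-0.001,0],[-0.0,-0.0,0.059,-0.001,0]]
```

View pics/w4.png

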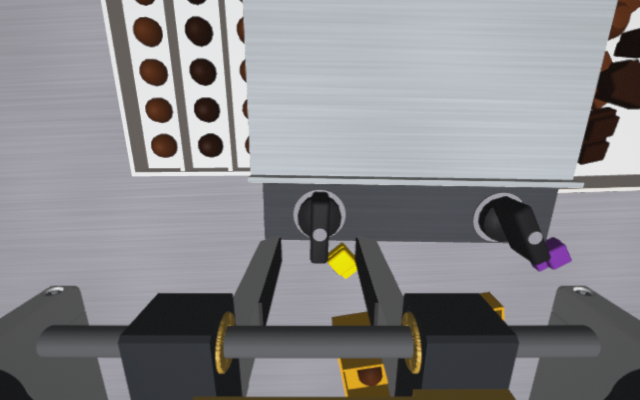

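The left bar at (515,225) has turned about 126° and stayed there. The right bar at (320,225) lines up between the fingers.

```bash
python3 -m crank '[[0,0,0.058,0.01,0],[0,0,0.058,0,0],[0,0,0,0,0],[0,0,0,0,-1],[0,0,0,0,-1]]'
python3 -m crank '[[0,0,0,0,-1],[0,0,0,0,-1],[0,0,0,0,-1],[0,0,0,0,-1],[0,0,0,0,-1]]'; python3 q.py
python3 -m crank '[[0,0,0,0.03,-1],[0,0,0,0.06,-1],[0,0,0,0.07,-1],[0,0,0,0.07,-1],[0,0,0,0.07,-1]]'; python3 q.py
```

```text
clock: 27.07
tcp_pos: [0.6575, -0.0727, 0.0985]
orientation: [0.08, 3.139, -0.0]
ft_force: [-0.5, -0.1, 0.1]
opening: 0.395
finger_force: 0.0
clock: 27.48
tcp_pos: [0.6581, -0.0715, 0.0994]
orientation: [0.08, 3.137, 0.003]
ft_force: [-0.2, 5.3, 4.8]
opening: 0.147
finger_force: 30.0
a 87.1 tz -0.101 ee -0.08 op 0.147
clock: 27.9
tcp_pos: [0.6581, -0.0716, 0.0994]
orientation: [0.817, 3.031, 0.003]
ft_force: [0.1, 5.5, 5.1]
opening: 0.147
finger_force: 30.0
a 59.8 tz 0.097 ee -0.98 op 0.147
```

```bash
(python3 -m crank '[[0,0,0,0.07,-1],[0,0,0,0.07,-1],[0,0,0,0.07,-1],[0,0,0,0.07,-1],[0,0,0,0.07,-1]]'
python3 -m crank '[[0,0,0,0.07,-1],[0,0,0,0.07,-1],[0,0,0,0.07,-1],[0,0,0,0.07,-1],[0,0,0,0.07,-1]]')>log; python3 q.py
python3 -m crank '[[0,0,0,0.07,-1],[0,0,0,0.07,-1],[0,0,0,0.07,-1],[0,0,0,0.07,-1]]'>log; python3 q.py
python3 -m crank '[[0,0,0,0.03,-1],[0,0,0,0.03,-1]]' >log; python3 q.py
python3 -m crank '[[0,0,0,0.03,-1],[0,0,0,0.03,-1]]' >log; python3 q.py
```

```text
a -3.2 tz 0.105 ee -0.979 op 0.143
a -28.4 tz 0.095 ee -0.979 op 0.145
a -33.6 tz 0.044 ee -0.338 op 0.148
a -39.0 tz 0.089 ee -0.373 op 0.144
```

```bash
python3 -m crank '[[0,0,0,0.03,-1],[0,0,0,0.03,-1]]' >log; python3 q.py
python3 -m crank '[[0,0,0,0.03,-1],[0,0,0,0.03,-1]]' >log; python3 q.py
```

```text
a -44.4 tz 0.103 ee -0.373 op 0.148
a -49.8 tz 0.052 ee -0.373 op 0.146
```

```bash
python3 -m crank '[[0,0,0,0.03,-1],[0,0,0,0.02,-1]]' >log; python3 q.py
python3 -m crank '[[0,0,0,0.02,-1],[0,0,0,0.02,-1]]' >log; python3 q.py
```

```text
a -54.3 tz 0.090 ee -0.122 op 0.148
a -57.8 tz 0.117 ee -0.222 op 0.145
```

```bash
python3 -m crank '[[0,0,0,0.02,-1],[0,0,0,0.02,-1]]' >log; python3 q.py
python3 -m crank '[[0,0,0,0.02,-1],[0,0,0,0.02,-1]]' >log; python3 q.py
```

```text
a -61.4 tz 0.070 ee -0.222 op 0.146
a -65.0 tz 0.645 ee 0.328 op 0.150
```

```bash
python3 -m crank '[[0,0,0,0.02,-1],[0,0,0,0.02,-1]]' >log; python3 q.py
python3 -m crank '[[0,0,0,0,0],[0,0,0,0,0],[0,0,0,0,0],[0,0,-0.06,0,0],[0,0,-0.06,0,0]]'
python3 -m crank '[[0,0,-0.08,0,0],[0,0,-0.08,0,0],[0,0,0,0,0],[0,0,0,0,0],[0,0,0,0,0]]'
python3 - <<'E'
from plan import *
c,T=campose('wrist'); im,d=r.read_camera('wrist'); W=cloud(c,T,d)
for y in (.086,-.074):
    m=(W[...,2]>.115)&(W[...,2]<.135)&(abs(W[...,1]-y)<.035)&(abs(W[...,0]-.66)<.035); P=W[m]
    if len(P): rc=cv2.minAreaRect((P[:,:2]*1000).astype(np.float32)); print(len(P),P.mean(0).round(4),[np.round(a,1) for a in rc])
im2,_=r.read_camera('side')
cv2.imwrite('pics/end.png',np.vstack([cv2.resize(im,(480,300)),cv2.resize(im2[125:300,220:460],(480,290),interpolation=cv2.INTER_CUBIC)]))
E
```

```text
a -68.5 tz 0.715 ee 0.402 op 0.157
clock: 30.98
tcp_pos: [0.6541, -0.0729, 0.1543]
orientation: [-3.085, -0.582, 0.011]
ft_force: [1.4, -0.4, -0.1]
opening: 0.473
finger_force: 0.0
clock: 31.4
tcp_pos: [0.6564, -0.0732, 0.2369]
orientation: [3.087, 0.583, -0.001]
ft_force: [-0.2, -0.3, -0.6]
opening: 0.501
finger_force: 0.0
930 [0.6691 0.0863 0.1217] [array([668. ,  87.2]), array([50.1, 14.7]), np.float64(28.0)]
673 [ 0.6603 -0.0708  0.1223] [array([659. , -71.2]), array([49.8, 14. ]), np.float64(27.8)]
```

View pics/end.png

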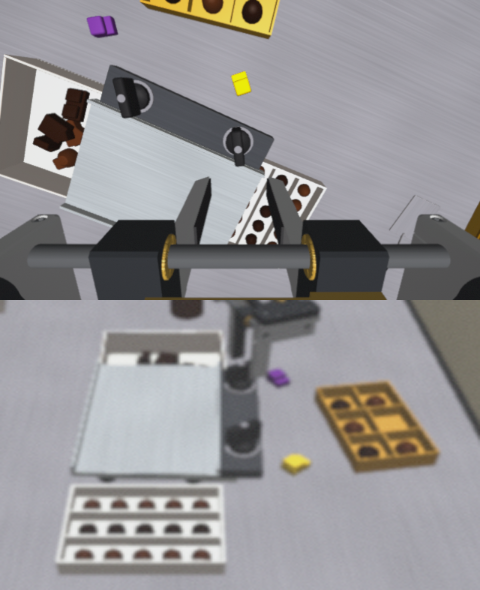

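Bed and rail are clear in the wrist and side views (stacked picture), with the pieces in the tub at (60,130). Both knobs sit at the same stop angle, about 28°.

```bash
python3 -c "
from workcell import r
print(r.job_done())"
```

```text
the job is handed in; nothing more can be done
None
```

I put all five chocolate pieces in the deep tub, then turned both wing knobs clockwise to their firm stops and handed the job in at about 31.5 s; the jar and palette knife were never touched.

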